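# Set a chisel's honing projection with the six-position stop turret

## Robot

A 6-joint arm with a two-finger parallel gripper is mounted at the origin on a cart in front of the work surface, level with it; the furniture and walls round the work are solid. World frame = base frame: x ahead of the robot, y to its left, z up, the work surface at z = 0. Lengths are in m, angles in rad, forces in N, time in s.
With the tool pointing down it reaches from about 0.35 to 0.725 m from the base axis. Payload 4.3 kg.
Tool frame: the origin (TCP) lies on the centre line of the jaws, within the pads' length; the fingertips stand 25 mm ahead of it and the grasp point (between the pads) lies 6 mm ahead of it; z points along the fingers, y is the line along which they close (so a half turn about z gives the same grasp; the last joint's range is limited). The gripper opens to 85 mm and grips with 20 to 120 N. Pads are 22 mm wide; open, the fingers measure 114 mm over their backs; the gripper's body (76 mm by 85 mm) begins 54 mm behind the grasp point. The pads swing forward as they close: fully open they stand 13 mm farther back than shut.
Start: joints at [-1.368, 0.377, 0.081, 1.274, 0, 1.46], TCP at [0.177, -0.547, 0.256] pointing down, gripper open.
Joint ranges: [-2.72, 2.72], [-0.84, 1.66], [-1.02, 1.22], [-1.77, 2.12], [-1.37, 1.28], [-3.14, 3.14]. Speed limits (rad/s): [2.57, 2.57, 3.14, 3.14, 3.14, 3.14].

## Interface

Orientations are given as a unit quaternion [x, y, z, w].
In Python, from rig import get_obs, get_image, calibration, finish_job, spot_in, silhouettes, tip_of gives the robot as it stands.
- The arm moves only by the shell command python3 -m creep 'ROWS' [FORCE]. ROWS is JSON, a list of rows, each an object of numbers: "x", "y", "z": the shift along the world's x, y, z in m; "spin": the turn about the world's z in degrees; "jaw": the finger opening in m, from 0 to 0.0854. In form: [{"x": .., "y": .., "z": .., "spin": .., "jaw": ..}, ...]. A call has 1 to 5 rows; each row shifts and turns the commanded pose from where the row before left it; what a row does not reach is not made up. A row lasts 1/12 s, in which the tool goes at most 41.7 mm and 7.16 degrees, less where a joint would pass 70% of its speed; a pose out of reach is approached as far as the arm can. A call with a gripper value outside its range is refused whole. The fingers move at their own pace and stop on an object; FORCE is the grip in N (left out, the last holds). Time passes only in rows, so rows that do not move let the fingers close. It gives the time, the measured TCP pose, the force, the opening and the grip force at its end, in the units of the state.
- get_obs(): the state, without advancing time (a new reading comes with each control period).
- get_image(name): name is "side" or "top" or "wrist"; returns the picture (480x640x3 uint8, red, green, blue); there is no depth.
- calibration(name): a dict with "fov_y" (degrees; the focal length in pixels is half the picture's height over the tangent of half this angle, whatever the lens; pixels are square), "cx", "cy" (the principal point, pixels), "k1" (the pictures are not rectified: a ray, as slopes to the right and down, at radius r is drawn at 1 + k1 r^2 times it, then the intrinsics apply), "R" (3x3) and "t" (3): a world point X has camera coordinates R X + t. Camera axes: x right, y down, z forward; pixel columns grow to the right and rows downward; lengths in m; the calibration is good to about 2 mm. A picture is of the moment at which its call begins: read the wrist's pose just before it. calibration takes no time and is no camera call; for the wrist camera it gives the pose at the moment of the call.
- finish_job(): hands the job in; it is judged then, once.
Trained networks look in the newest picture that a camera, given by its name, has taken for a name from the list of things; names that differ only in an ending like _2 or _b are one class to them, and where a whole thing is asked for, a point or a joint stands for the part that bears it (a point fixed in the world has none). Each returns a list of dicts, best first, with "p" (0 to 1); they miss things now and then, are a little off and sometimes report something else, mostly with a low value. They report only what shows in the picture. A call takes as long as a camera call.
- spot_in(target, camera): "rect" ([left, top, width, height] in pixels, round what is visible of it).
- silhouettes(target, camera): "mask" (480x640 bool, what is visible of it) and "rect" ([left, top, width, height] in pixels, round what is visible of it).
- tip_of(target, camera): "uv" ([column, row] in pixels: a listed point, or the origin of a listed thing).
The state is a dict: "t": time; "joint_positions": joint angles; "dq": joint speeds; "joint_efforts": joint torques, N m; "tool_pos": TCP position; "tool_rot": TCP orientation; "force": force on the tool from outside, world axes, zero at the start; "ft_torque": the same for the moment, N m; "width": opening from 0.0 (shut) to 1.0 (fully open); "gripper_force": force on a finger pad.
Only numpy, scipy, OpenCV 4.12 (cv2) and the standard library are available. Lean on these libraries where they do the work, as an engineer would, in place of code of your own. Each camera call takes 0.05 s, during which the arm holds its last target. There are 200 camera calls.

## Task

The chisel in the blue projection gauge has to be clamped at the four-dot setting, ready for honing. While the chisel is still drawn back, click the stop turret round until the stop marked with four dots points straight at the chisel, then slide the chisel forward gently until its edge rests against that stop, and swing the red-ball clamp lever clockwise all the way round to lock it. Leave the loose things around the gauge where they lie.

Things in the scene. Friction and masses are not known exactly. Their poses are not given: they have to be found in the camera images.
- gauge: Blue projection gauge, fixed; base plate 262 x 104 mm, top z = 16 mm. Origin on the bench; x runs along the chisel from handle to turret, z up. In mm: turret axis x = 130; chisel axis y = 0, z = 44; plate x = -60..202; aluminium guide bridge x = -44..4, 60 wide, top z = 66, clamp lever on it; detent housing behind the turret x = 165..208, top z = 36. The edge meets the four-dot stop at x = 70.
- turret: Stop turret: six spring detents 60 degrees apart, turns endlessly both ways about z; let go within 25 degrees of a detent it snaps true; a click takes about 0.16 N m. Origin on its axis at bench level. Black hexagonal head, 68 mm across flats, z = 30..58 mm, a stop screw in each flat at z = 44 mm. Its x axis points against the gauge's x when the four-dot stop is at work (faces the chisel).
- stop_1 (a point): Face of the one-dot stop (red, 48 mm from the axis; other faces brass). White dots on the head's top count the stops, 1 to 6, rising clockwise seen from above, each face 4 mm further out than the last (6 dots: 68 mm), 13 mm in diameter. So each click counter-clockwise brings the next higher number to the chisel; after 6 comes 1. At the start stop 6, 1 or 2 is nearest to the chisel.
- stop_4 (a point): Centre of the outer face of the four-dot stop, 60 mm from the turret axis on the far side from the one-dot stop, 44 mm above the bench; axes turn with the turret.
- turret_grip (a point): Middle of the turret's grey hexagonal hand grip, on the turret axis, 78 mm above the bench. The grip is 38 mm across flats (44 mm over corners), z = 63 to 90 mm; its flats face 0, 60, 120 ... degrees in the turret's frame, which this point shares. Nothing stands beside it above the head's top (58 mm).
- chisel: Bench chisel in the gauge's guide; it slides along the gauge's x only, 75 mm of travel, friction about 2.5 N, and stays where it is left. Origin in the middle of its edge. Blade 25 x 5 mm, runs 130 mm to -x; then a light wooden handle, 157 to 257 mm behind the edge. At the start the edge is 25 to 50 mm short of where the four-dot stop will be.
- chisel_edge (a point): Middle of the chisel's edge, 44 mm above the bench.
- chisel_handle (a point): Point on the axis of the chisel's handle, 200 mm behind the edge, 44 mm above the bench; the handle is round there, 31 mm in diameter, its underside 28 mm above the bench with nothing below; x axis as the gauge's.
- clamp_lever (a joint): Angle of the clamp lever about its upright pivot: 0 = open, 1.57 = at its end stop, clamped; grows clockwise seen from above. At 0 the lever points 135 degrees counter-clockwise from the gauge's x axis (back towards the handle), at 1.57 it points at 45 degrees (towards the turret). Resists with 0.15 N m, 0.25 near the end, and stays where it is left. Starts at 0 to 0.2.
- lever_pivot (a point): Point on the clamp lever's pivot axis at the height of the ball, 89 mm above the bench, at x = -20 mm, y = 0 of the gauge; fixed to the gauge.
- lever_ball (a point): Centre of the red ball, 20 mm in diameter, at the end of the clamp lever, 62 mm from the pivot axis, 89 mm above the bench; a black rod 9 mm thick joins it to the pivot.
- inspection_loupe: Folding pocket loupe, 36 x 30 x 16 mm, loose, lying near the gauge; origin at the centre of its underside.
- bench_brush: Small wooden bench brush, 31 x 181 x 12 mm, loose; origin at its underside.
- powder_tin: Round tin of lapping powder, 70 mm wide, 27 mm high, loose; origin at the centre of its underside.
- black_shears: Shears with black handles, 191 x 80 x 8 mm, loose, lying flat; origin at the centre of the underside.

How it is judged:
On the way, in this order (a step that is already met when the one before it is completed fails the run):
1. the four-dot stop is clicked round to point straight at the chisel while the chisel is still drawn back and the clamp open (y of stop_4 in the frame of gauge between -0.005 and 0.005 m and x of stop_4 in the frame of gauge below 0.1 m and x of chisel_edge in the frame of gauge below 0.055 m and value of joint clamp_lever below 0.6 rad), for 0.2 s.
2. the chisel's edge rests against the four-dot stop, the clamp still open (y of stop_4 in the frame of gauge between -0.005 and 0.005 m and x of stop_4 in the frame of gauge below 0.1 m and x of chisel_edge in the frame of gauge between 0.068 and 0.0715 m and value of joint clamp_lever below 0.6 rad), for 0.2 s.
At the end, for the whole second after the job is handed in: The four-dot stop points straight at the chisel (within 5 mm sideways at its face), the chisel's edge is against it (gauge x between 68 and 71.5 mm, that is within about 2 mm), the clamp lever is at its end (over 1.4 rad), nothing is moving, and the loose things lie where they lay (y of stop_4 in the frame of gauge between -0.005 and 0.005 m and x of stop_4 in the frame of gauge below 0.1 m and x of chisel_edge in the frame of gauge between 0.068 and 0.0715 m and value of joint clamp_lever above 1.4 rad and linear speed of chisel below 0.005 m/s and angular speed of turret below 0.05 rad/s); the robot touches nothing.
It fails at once if the chisel's edge is rammed into a stop (over 30 N) (contact force between chisel and turret above 30 N).
It fails at once if the inspection loupe is moved by more than 20 mm (distance of inspection_loupe from where it was at the start of the episode above 0.02 m).
It fails at once if the bench brush is moved by more than 20 mm (distance of bench_brush from where it was at the start of the episode above 0.02 m).
It fails at once if the powder tin is moved by more than 20 mm (distance of powder_tin from where it was at the start of the episode above 0.02 m).
It fails at once if the black shears is moved by more than 20 mm (distance of black_shears from where it was at the start of the episode above 0.02 m).
It also fails if it takes over 72 s, if anything falls off the work surface, if the arm or the gripper's body presses on something with over 40 N, if the wrist force passes 120 N, or if a joint passes its speed limit or range.

## Working session

There is one attempt and no reset: what is moved stays moved. The work goes in short steps, Python scripts to look and compute and a shell command to move; the robot and the scene stay as the last step left them, time stands still between calls to the robot, and variables do not carry over. Pictures are saved under pics/ and viewed, at most 10 in all, crops included, and the job is handed in when it is done.

```bash
mkdir -p pics; ls; cat > h.py <<'E'
import numpy as np, cv2
from rig import *
def ray(name,uv):
    c=calibration(name); f=240/np.tan(np.radians(c["fov_y"])/2)
    d=np.array([(uv[0]-c["cx"])/f,(uv[1]-c["cy"])/f]); s=d.copy()
    for _ in range(20): s=d/(1+c["k1"]*(s@s))
    R=np.array(c["R"]);t=np.array(c["t"])
    return -R.T@t, R.T@np.array([s[0],s[1],1])
def atz(name,uv,z):
    o,v=ray(name,uv); return o+v*(z-o[2])/v[2]
def tri(a):
    A=np.zeros((3,3));b=np.zeros(3)
    for n,uv in a:
        o,v=ray(n,uv); v=v/np.linalg.norm(v); P=np.eye(3)-np.outer(v,v); A+=P;b+=P@o
    return np.linalg.solve(A,b)
def save(name,fn): 
    im=get_image(name); cv2.imwrite("pics/"+fn,im[:,:,::-1]); return im
E
python3 - <<'E'
from h import *
np.set_printoptions(precision=4,suppress=True)
o=get_obs(); print(o["t"],o["tool_pos"],o["tool_rot"])
Z=dict(stop_1=.044,stop_4=.044,turret_grip=.078,chisel_edge=.044,chisel_handle=.044,lever_pivot=.089,lever_ball=.089,gauge=0,inspection_loupe=0,bench_brush=0,powder_tin=0,black_shears=0)
for n in ("top","side"):
    save(n,n+"0.png")
    for k,z in Z.items():
        r=tip_of(k,n)
        if r: print(n,k,round(r[0]["p"],2),np.round(r[0]["uv"]),atz(n,r[0]["uv"],z))
E
```

```text
pics
0.0 [ 0.1768 -0.5465  0.2554] [ 0.9878  0.1558 -0.0001 -0.001 ]
top stop_1 0.59 [294. 273.] [0.4952 0.05   0.044 ]
top stop_4 0.59 [294. 273.] [0.4952 0.05   0.044 ]
top turret_grip 0.95 [278. 276.] [0.487  0.0952 0.078 ]
top chisel_edge 0.57 [316. 274.] [ 0.4898 -0.0117  0.044 ]
top chisel_handle 0.75 [385. 269.] [ 0.5008 -0.2137  0.044 ]
top lever_pivot 0.8 [331. 271.] [ 0.4987 -0.0578  0.089 ]
top lever_ball 0.47 [346. 286.] [ 0.4529 -0.0963  0.089 ]
top gauge 0.59 [322. 273.] [ 0.4935 -0.0292  0.    ]
top inspection_loupe 0.69 [417. 206.] [ 0.6894 -0.3247  0.    ]
top bench_brush 0.94 [474. 278.] [ 0.4682 -0.483   0.    ]
top powder_tin 0.64 [463. 223.] [ 0.6346 -0.4593  0.    ]
top black_shears 0.56 [178. 250.] [0.5752 0.4066 0.    ]
side turret_grip 0.64 [295. 227.] [0.4957 0.0863 0.078 ]
side chisel_handle 0.85 [313. 283.] [ 0.5004 -0.1996  0.044 ]
side lever_pivot 0.65 [303. 245.] [ 0.4966 -0.0638  0.089 ]
side lever_ball 0.56 [286. 252.] [ 0.444  -0.0905  0.089 ]
side gauge 0.8 [299. 266.] [ 0.4873 -0.0212  0.    ]
side inspection_loupe 0.63 [304. 243.] [0.5251 0.1281 0.    ]
side bench_brush 0.57 [317. 368.] [ 0.4612 -0.4744  0.    ]
side powder_tin 0.74 [302. 253.] [0.5084 0.0589 0.    ]
side black_shears 0.69 [308. 206.] [0.5874 0.433  0.    ]
```

View pics/top0.png

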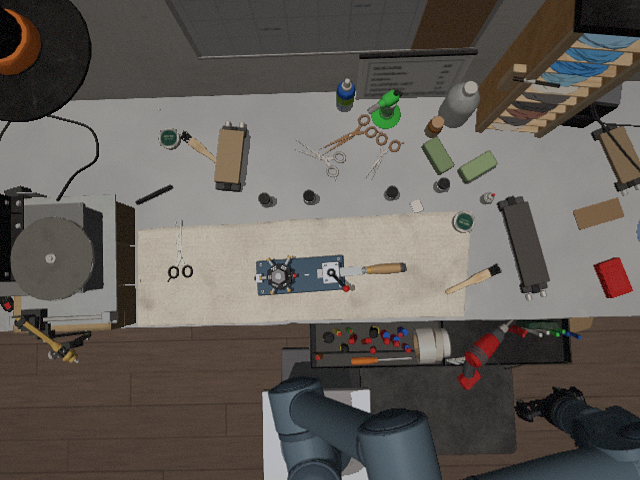

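View pics/side0.png

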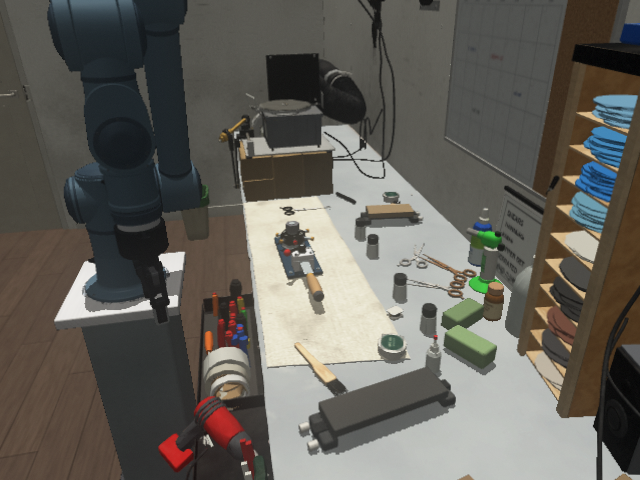

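The top view shows the gauge at (300,275), turret at (279,276), ball at (346,288), and handle at (385,269). I'm moving over it for a close look.

```bash
R='{"x":0.018,"y":0.036,"z":0.003}'
python3 -m creep '[{"x":0.018,"y":0.036,"z":0.003},{"x":0.018,"y":0.036,"z":0.003},{"x":0.018,"y":0.036,"z":0.003},{"x":0.018,"y":0.036,"z":0.003},{"x":0.018,"y":0.036,"z":0.003}]'
python3 -m creep '[{"x":0.018,"y":0.036,"z":0.003},{"x":0.018,"y":0.036,"z":0.003},{"x":0.018,"y":0.036,"z":0.003},{"x":0.018,"y":0.036,"z":0.003},{"x":0.018,"y":0.036,"z":0.003}]'
python3 -m creep '[{"x":0.018,"y":0.036,"z":0.003},{"x":0.018,"y":0.036,"z":0.003},{"x":0.018,"y":0.036,"z":0.003},{"x":0.018,"y":0.036},{"x":0,"y":0.0}]'
cat > look.py <<'E'
import sys
from h import *
np.set_printoptions(precision=4,suppress=True)
o=get_obs(); print(o["t"],o["tool_pos"],o["tool_rot"],o["joint_positions"][5],o["force"])
save("wrist",sys.argv[1])
Z=dict(stop_1=.044,stop_4=.044,turret_grip=.078,chisel_edge=.044,chisel_handle=.044,lever_pivot=.089,lever_ball=.089,gauge=0)
for k in (sys.argv[2:] or Z):
    r=tip_of(k,"wrist")
    if r: print(k,round(r[0]["p"],2),np.round(r[0]["uv"]),atz("wrist",r[0]["uv"],Z[k]))
E
python3 look.py w1.png
```

```text
1.3 [ 0.1769 -0.5471  0.2563] [ 0.9878  0.1558 -0.      0.    ] 1.4604603433832348 [ 0.2373 -0.4352 -0.4201]invalid input
invalid input
invalid input
```

View pics/w1.png

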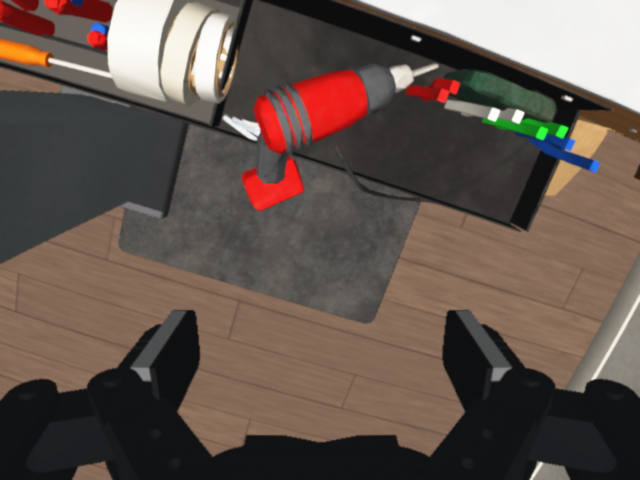

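The picture shows only the floor and drawer, because the moves were refused. I'll retry with all keys in each row.

```bash
python3 -m creep '[{"x":0.018,"y":0.036,"z":0.003,"spin":0,"jaw":0.085}]'; python3 -m creep '[{"x":0.018,"y":0.036,"z":0.003,"spin":0,"jaw":0.085},{"x":0.018,"y":0.036,"z":0.003,"spin":0,"jaw":0.085},{"x":0.018,"y":0.036,"z":0.003,"spin":0,"jaw":0.085},{"x":0.018,"y":0.036,"z":0.003,"spin":0,"jaw":0.085},{"x":0.018,"y":0.036,"z":0.003,"spin":0,"jaw":0.085}]'
```

```text
t: 1.83
tool_pos: [0.193, -0.5155, 0.2578]
tool_rot: [0.988, 0.153, -0.001, 0.001]
force: [1.2, -1.5, 0.1]
width: 0.993
gripper_force: 0.0
t: 2.25
tool_pos: [0.2853, -0.3294, 0.2746]
tool_rot: [0.988, 0.155, 0.0, 0.0]
force: [0.0, 0.6, 1.5]
width: 0.995
gripper_force: 0.0
```

```bash
python3 -m creep '[{"x":0.013,"y":0.038,"z":0.003,"spin":-1,"jaw":0.085},{"x":0.013,"y":0.038,"z":0.003,"spin":-1,"jaw":0.085},{"x":0.013,"y":0.038,"z":0.003,"spin":-1,"jaw":0.085},{"x":0.013,"y":0.038,"z":0.003,"spin":-1,"jaw":0.085},{"x":0.013,"y":0.038,"z":0.003,"spin":-1,"jaw":0.085}]'; python3 -m creep '[{"x":0.013,"y":0.038,"z":0,"spin":-2,"jaw":0.085},{"x":0.013,"y":0.038,"z":0,"spin":-2,"jaw":0.085},{"x":0.013,"y":0.038,"z":0,"spin":-2,"jaw":0.085},{"x":0.013,"y":0.038,"z":0,"spin":-2,"jaw":0.085},{"x":0,"y":0,"z":0,"spin":-2,"jaw":0.085}]'; python3 look.py w2.png
```

```text
t: 2.67
tool_pos: [0.3501, -0.1393, 0.2898]
tool_rot: [0.994, 0.112, 0.0, 0.0]
force: [0.7, -0.2, -0.3]
width: 0.996
gripper_force: 0.0
t: 3.08
tool_pos: [0.4032, 0.017, 0.2896]
tool_rot: [1.0, 0.03, 0.001, -0.001]
force: [-0.3, -0.8, 0.6]
width: 0.994
gripper_force: 0.0
3.0833 [0.4032 0.017  0.2896] [ 0.9996  0.0296  0.001  -0.0015] 2.9647540529457475 [-0.2692 -0.8116  0.6234]
stop_1 0.79 [289.  95.] [0.489  0.0435 0.044 ]
stop_4 0.79 [289.  95.] [0.4888 0.0421 0.044 ]
turret_grip 0.88 [222.  91.] [0.4883 0.0888 0.078 ]
chisel_edge 0.94 [366.  96.] [ 0.4917 -0.0227  0.044 ]
chisel_handle 0.93 [595. 104.] [ 0.4998 -0.2225  0.044 ]
lever_ball 0.93 [474. 162.] [ 0.4463 -0.1038  0.089 ]
gauge 0.31 [225.  92.] [0.4909 0.1029 0.    ]
```

View pics/w2.png

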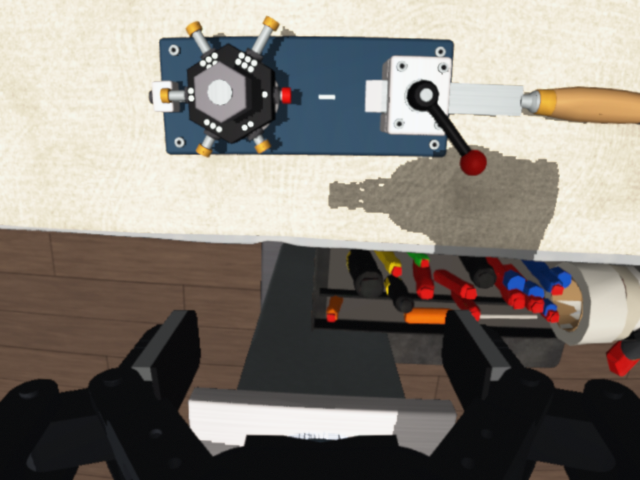

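The wrist view shows the red one-dot stop facing the chisel at (289,95), so three clicks are needed. The grip is at (222,91) and the ball at (474,162). I'll spin to put a pair of grip flats across the jaws and look from nearer.

```bash
python3 -m creep '[{"x":0.005,"y":0,"z":-0.009,"spin":6,"jaw":0.085},{"x":0.005,"y":0,"z":-0.009,"spin":6,"jaw":0.085},{"x":0.005,"y":0,"z":-0.009,"spin":6,"jaw":0.085},{"x":0.005,"y":0,"z":-0.009,"spin":6,"jaw":0.085},{"x":0.005,"y":0,"z":-0.009,"spin":6,"jaw":0.085}]' >/dev/null; python3 -m creep '[{"x":0.005,"y":0,"z":-0.009,"spin":6,"jaw":0.085},{"x":0.005,"y":0,"z":-0.009,"spin":6,"jaw":0.085},{"x":0.005,"y":0,"z":-0.009,"spin":6,"jaw":0.085},{"x":0.005,"y":0,"z":-0.009,"spin":6,"jaw":0.085},{"x":0.0,"y":0,"z":-0.009,"spin":5.5,"jaw":0.085}]' >/dev/null;  python3 -m creep '[{"x":0,"y":0,"z":0,"spin":0,"jaw":0.085},{"x":0,"y":0,"z":0,"spin":0,"jaw":0.085}]'; python3 look.py w3.png turret_grip stop_1 chisel_edge lever_ball
```

```text
t: 4.53
tool_pos: [0.4464, 0.0103, 0.199]
tool_rot: [0.856, 0.517, -0.001, -0.0]
force: [-0.7, -0.1, 0.2]
width: 0.997
gripper_force: 0.0
4.5333 [0.4464 0.0103 0.199 ] [ 0.8562  0.5166 -0.0005 -0.0004] 1.93669328960327 [-0.7054 -0.0909  0.2129]
turret_grip 0.81 [317.  71.] [0.4901 0.0958 0.078 ]
stop_1 0.94 [358. 147.] [0.493  0.0463 0.044 ]
chisel_edge 0.55 [400. 224.] [ 0.4954 -0.0125  0.044 ]
lever_ball 0.61 [405. 380.] [ 0.4545 -0.0925  0.089 ]
```

View pics/w3.png

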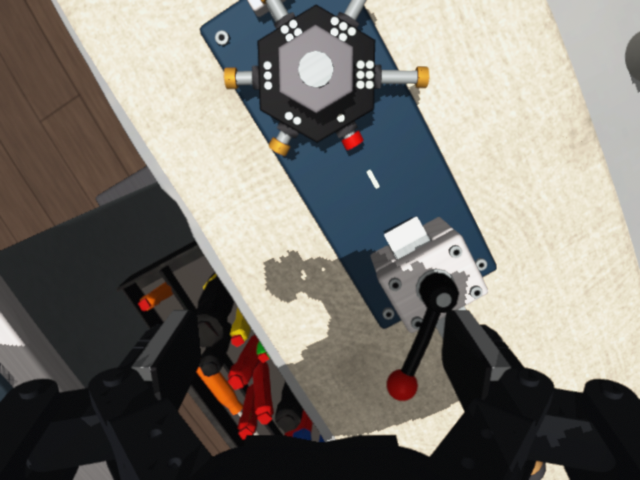

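The settled view puts the grip at (316,69), with its flats aligned to the jaws. I'm moving over it and descending.

```bash
python3 -m creep '[{"x":0.011,"y":0.0214,"z":-0.008,"spin":0,"jaw":0.085},{"x":0.011,"y":0.0214,"z":-0.008,"spin":0,"jaw":0.085},{"x":0.011,"y":0.0214,"z":-0.008,"spin":0,"jaw":0.085},{"x":0.011,"y":0.0214,"z":-0.008,"spin":0,"jaw":0.085},{"x":0,"y":0,"z":-0.02,"spin":0,"jaw":0.07}]' >/dev/null; python3 -m creep '[{"x":0,"y":0,"z":-0.012,"spin":0,"jaw":0.07},{"x":0,"y":0,"z":-0.012,"spin":0,"jaw":0.07},{"x":0,"y":0,"z":-0.012,"spin":0,"jaw":0.07},{"x":0,"y":0,"z":-0.012,"spin":0,"jaw":0.07},{"x":0,"y":0,"z":0,"spin":0,"jaw":0.06}]'; python3 -m creep '[{"x":0,"y":0,"z":0,"spin":0,"jaw":0.05},{"x":0,"y":0,"z":0,"spin":0,"jaw":0.045},{"x":0,"y":0,"z":0,"spin":0,"jaw":0.045},{"x":0,"y":0,"z":0,"spin":0,"jaw":0.045}]'
```

```text
t: 5.62
tool_pos: [0.4895, 0.0964, 0.0976]
tool_rot: [0.855, 0.518, -0.001, -0.001]
force: [-1.0, -0.5, -0.3]
width: 0.71
gripper_force: 0.0
t: 5.95
tool_pos: [0.4917, 0.0965, 0.1003]
tool_rot: [0.855, 0.518, 0.001, 0.0]
force: [0.0, -0.4, -0.5]
width: 0.524
gripper_force: 0.0
```

```bash
python3 -m creep '[{"x":-0.001,"y":-0.0005,"z":-0.006,"spin":0,"jaw":0.045},{"x":0,"y":0,"z":-0.005,"spin":0,"jaw":0.042},{"x":0,"y":0,"z":0,"spin":0,"jaw":0.03},{"x":0,"y":0,"z":0,"spin":0,"jaw":0.03},{"x":0,"y":0,"z":0,"spin":0,"jaw":0.03}]' 40; python3 -m creep '[{"x":0,"y":0,"z":0,"spin":0,"jaw":0.03},{"x":0,"y":0,"z":0,"spin":0,"jaw":0.03}]'
```

```text
t: 6.37
tool_pos: [0.4886, 0.0964, 0.0874]
tool_rot: [0.855, 0.518, -0.001, -0.001]
force: [-0.8, 3.2, -4.1]
width: 0.437
gripper_force: 43.1
t: 6.53
tool_pos: [0.4886, 0.0964, 0.0874]
tool_rot: [0.855, 0.518, -0.001, -0.001]
force: [-2.4, 4.2, -7.4]
width: 0.436
gripper_force: 42.7
```

Gripped at about 38 mm. Now turning counter-clockwise.

```bash
for i in 1 2; do python3 -m creep '[{"x":0,"y":0,"z":0,"spin":6,"jaw":0.03},{"x":0,"y":0,"z":0,"spin":6,"jaw":0.03},{"x":0,"y":0,"z":0,"spin":6,"jaw":0.03},{"x":0,"y":0,"z":0,"spin":6,"jaw":0.03},{"x":0,"y":0,"z":0,"spin":6,"jaw":0.03}]'; done; python3 look.py w4.png stop_1
```

```text
t: 6.95
tool_pos: [0.4883, 0.0965, 0.0874]
tool_rot: [0.69, 0.724, -0.001, -0.002]
force: [-1.8, 3.5, -6.4]
width: 0.436
gripper_force: 42.8
t: 7.37
tool_pos: [0.4881, 0.0964, 0.0874]
tool_rot: [0.479, 0.878, -0.0, -0.002]
force: [-3.1, 4.6, -6.1]
width: 0.438
gripper_force: 42.9
7.3667 [0.4881 0.0964 0.0874] [ 0.4791  0.8777 -0.0005 -0.0018] 1.0659992947864154 [-3.0814  4.615  -6.0626]
stop_1 0.76 [376. 381.] [0.531 0.075 0.044]
```

```bash
for i in 1 2 3 4; do python3 -m creep '[{"x":0,"y":0,"z":0,"spin":6,"jaw":0.03},{"x":0,"y":0,"z":0,"spin":6,"jaw":0.03},{"x":0,"y":0,"z":0,"spin":6,"jaw":0.03},{"x":0,"y":0,"z":0,"spin":6,"jaw":0.03},{"x":0,"y":0,"z":0,"spin":6,"jaw":0.03}]'; done;python3 -m creep '[{"x":0,"y":0,"z":0,"spin":0,"jaw":0.03},{"x":0,"y":0,"z":0,"spin":0,"jaw":0.03}]'; python3 look.py w4.png stop_1 stop_4
```

```text
t: 7.88
tool_pos: [0.4878, 0.0961, 0.0873]
tool_rot: [0.236, 0.972, -0.0, -0.002]
force: [-3.9, 2.7, -4.2]
width: 0.436
gripper_force: 43.0
t: 8.3
tool_pos: [0.4877, 0.0958, 0.0873]
tool_rot: [-0.024, 1.0, -0.0, -0.002]
force: [-3.3, 3.5, -5.6]
width: 0.438
gripper_force: 42.9
t: 8.72
tool_pos: [0.4879, 0.0955, 0.0874]
tool_rot: [-0.282, 0.96, -0.0, -0.002]
force: [-3.9, 1.9, -3.8]
width: 0.438
gripper_force: 42.9
t: 9.13
tool_pos: [0.4882, 0.0953, 0.0874]
tool_rot: [-0.52, 0.854, 0.0, -0.002]
force: [-3.1, 0.9, -7.0]
width: 0.438
gripper_force: 42.8
t: 9.3
tool_pos: [0.4882, 0.0953, 0.0874]
tool_rot: [-0.517, 0.856, 0.0, -0.002]
force: [-5.4, 1.0, -6.6]
width: 0.436
gripper_force: 42.7
9.3 [0.4882 0.0953 0.0874] [-0.517   0.856   0.0002 -0.0019] -1.0206283770714244 [-5.4287  0.9903 -6.6396]
stop_1 0.92 [377. 384.] [0.4858 0.1445 0.044 ]
stop_4 0.92 [377. 384.] [0.4858 0.1445 0.044 ]
```

Turned by 180° with low forces. I'm releasing, rising, and going towards the handle.

```bash
python3 -m creep '[{"x":0,"y":0,"z":0,"spin":0,"jaw":0.055},{"x":0,"y":0,"z":0,"spin":0,"jaw":0.06},{"x":0,"y":0,"z":0,"spin":0,"jaw":0.065},{"x":0,"y":0,"z":0.03,"spin":0,"jaw":0.07},{"x":0,"y":0,"z":0.035,"spin":0,"jaw":0.07}]'; python3 -m creep '[{"x":0,"y":0,"z":0.03,"spin":5,"jaw":0.07},{"x":0,"y":-0.02,"z":0.02,"spin":5,"jaw":0.07},{"x":0.003,"y":-0.04,"z":0,"spin":5,"jaw":0.07},{"x":0.003,"y":-0.04,"z":0,"spin":5,"jaw":0.07},{"x":0.003,"y":-0.04,"z":0,"spin":5,"jaw":0.07}]'; python3 -m creep '[{"x":0.003,"y":-0.04,"z":0,"spin":5,"jaw":0.07},{"x":0,"y":-0.04,"z":0,"spin":0,"jaw":0.07},{"x":0,"y":0,"z":0,"spin":0,"jaw":0.07},{"x":0,"y":0,"z":0,"spin":0,"jaw":0.07}]'; python3 look.py w5.png chisel_handle; python3 - <<'E'
from h import *
save("top","top1.png")
for k,z in (("stop_1",.044),("stop_4",.044),("turret_grip",.078),("chisel_edge",.044),("chisel_handle",.044)):
    r=tip_of(k,"top"); print(k,[(round(a["p"],2),np.round(atz("top",a["uv"],z),4)) for a in r[:2]])
im=cv2.imread("pics/top1.png")[230:310,230:430]; w=cv2.imread("pics/w5.png")
cv2.imwrite("pics/c1.png",np.vstack([cv2.resize(im,(800,320),interpolation=2),np.pad(cv2.resize(w,(373,280)),((0,0),(0,427),(0,0)))]))
E
```

```text
t: 9.87
tool_pos: [0.4887, 0.0957, 0.1527]
tool_rot: [-0.518, 0.856, 0.001, -0.002]
force: [0.4, -0.4, -0.3]
width: 0.821
gripper_force: 0.0
t: 10.28
tool_pos: [0.5007, -0.0458, 0.2054]
tool_rot: [-0.693, 0.721, -0.002, 0.001]
force: [0.9, -0.1, 0.1]
width: 0.822
gripper_force: 0.0
t: 10.62
tool_pos: [0.5029, -0.1266, 0.2042]
tool_rot: [0.72, -0.694, 0.001, -0.0]
force: [-0.2, 1.0, -0.2]
width: 0.818
gripper_force: 0.0
10.6167 [ 0.5029 -0.1266  0.2042] [ 0.72   -0.6939  0.0013 -0.0005] -1.9766025060851207 [-0.1545  0.9954 -0.2462]
chisel_handle 0.64 [325.  92.] [ 0.5037 -0.2105  0.044 ]
stop_1 [(0.68, array([0.4843, 0.0358, 0.044 ])), (0.65, array([0.4872, 0.147 , 0.044 ]))]
stop_4 [(0.68, array([0.4843, 0.0358, 0.044 ])), (0.65, array([0.4872, 0.147 , 0.044 ]))]
turret_grip [(0.78, array([0.4907, 0.0943, 0.078 ]))]
chisel_edge [(0.44, array([ 0.4816, -0.0109,  0.044 ]))]
chisel_handle [(0.2, array([ 0.5059, -0.0526,  0.044 ]))]
```

View pics/c1.png

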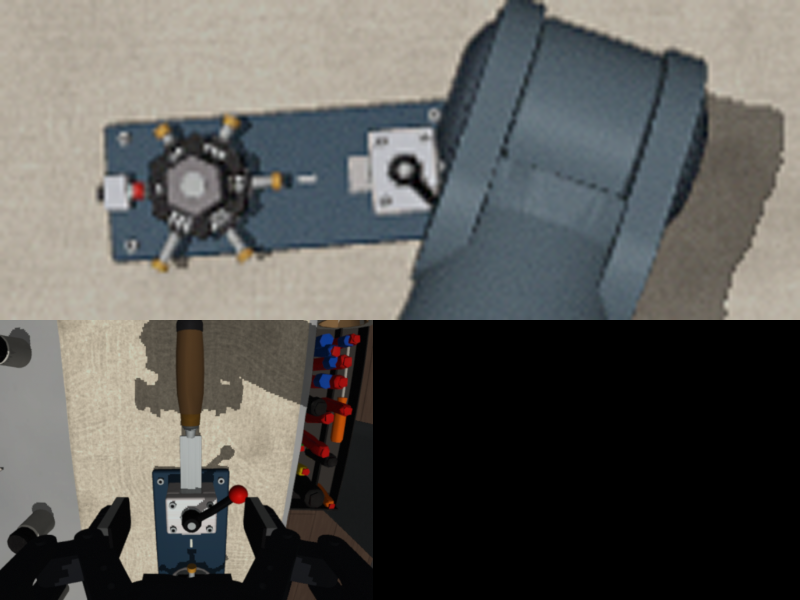

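The four-dot stop now faces the chisel (brass at (275,181) in the crop) and the red stop is on the far side. The handle is in line with the tool. I'm descending on it.

```bash
python3 -m creep '[{"x":0.0003,"y":-0.032,"z":0,"spin":0,"jaw":0.07},{"x":0.0003,"y":-0.032,"z":-0.01,"spin":0,"jaw":0.07},{"x":0.0003,"y":-0.032,"z":-0.02,"spin":0,"jaw":0.07},{"x":0,"y":0,"z":-0.03,"spin":0,"jaw":0.07},{"x":0,"y":0,"z":-0.03,"spin":0,"jaw":0.07}]'; python3 -m creep '[{"x":0,"y":0,"z":-0.025,"spin":0,"jaw":0.07},{"x":0,"y":0,"z":-0.02,"spin":0,"jaw":0.07},{"x":0,"y":0,"z":-0.017,"spin":0,"jaw":0.07},{"x":0,"y":0,"z":0,"spin":0,"jaw":0.06},{"x":0,"y":0,"z":0,"spin":0,"jaw":0.05}]';
```

```text
t: 11.43
tool_pos: [0.5042, -0.222, 0.1133]
tool_rot: [0.721, -0.693, 0.002, -0.0]
force: [0.1, 0.6, -0.7]
width: 0.815
gripper_force: 0.0
t: 11.85
tool_pos: [0.5021, -0.2191, 0.0507]
tool_rot: [0.722, -0.692, -0.001, 0.0]
force: [-0.6, -1.0, 0.6]
width: 0.587
gripper_force: 0.0
```

```bash
python3 -m creep '[{"x":0,"y":0,"z":0,"spin":0,"jaw":0.04},{"x":0,"y":0,"z":0,"spin":0,"jaw":0.025},{"x":0,"y":0,"z":0,"spin":0,"jaw":0.025},{"x":0,"y":0,"z":0,"spin":0,"jaw":0.025},{"x":0,"y":0,"z":0,"spin":0,"jaw":0.025}]' 25; python3 -m creep '[{"x":0,"y":0,"z":0,"spin":0,"jaw":0.025},{"x":0,"y":0,"z":0,"spin":0,"jaw":0.025}]'
```

```text
t: 12.27
tool_pos: [0.5038, -0.2205, 0.053]
tool_rot: [0.722, -0.692, 0.001, -0.0]
force: [-0.4, 0.5, 6.8]
width: 0.348
gripper_force: 24.9
t: 12.43
tool_pos: [0.5037, -0.2205, 0.053]
tool_rot: [0.722, -0.692, 0.001, -0.0]
force: [-1.9, 1.2, 6.5]
width: 0.353
gripper_force: 24.9
```

```bash
for i in 1 2; do python3 -m creep '[{"x":-0.00017,"y":0.004,"z":0,"spin":0,"jaw":0.025},{"x":-0.00017,"y":0.004,"z":0,"spin":0,"jaw":0.025},{"x":-0.00017,"y":0.004,"z":0,"spin":0,"jaw":0.025},{"x":-0.00017,"y":0.004,"z":0,"spin":0,"jaw":0.025},{"x":-0.00017,"y":0.002,"z":0,"spin":0,"jaw":0.025}]'; done; python3 - <<'E'
from h import *
save("top","top2.png")
for k,z in (("stop_4",.044),("turret_grip",.078),("chisel_edge",.044)):
    r=tip_of(k,"top"); print(k,[(round(a["p"],2),np.round(atz("top",a["uv"],z),4)) for a in r[:2]])
E
```

```text
t: 12.85
tool_pos: [0.5029, -0.2032, 0.053]
tool_rot: [0.722, -0.692, 0.002, 0.001]
force: [-2.2, -2.8, 6.9]
width: 0.345
gripper_force: 24.9
t: 13.27
tool_pos: [0.5021, -0.1851, 0.053]
tool_rot: [0.722, -0.692, 0.002, 0.001]
force: [-1.5, -2.8, 5.0]
width: 0.346
gripper_force: 24.9
stop_4 [(0.63, array([0.486 , 0.0349, 0.044 ])), (0.56, array([ 0.4583, -0.4722,  0.044 ]))]
turret_grip [(0.7, array([0.4922, 0.0991, 0.078 ]))]
chisel_edge [(0.78, array([0.4843, 0.0259, 0.044 ]))]
```

```bash
python3 -m creep '[{"x":0,"y":0.001,"z":0,"spin":0,"jaw":0.025},{"x":0,"y":0.001,"z":0,"spin":0,"jaw":0.025},{"x":0,"y":0.001,"z":0,"spin":0,"jaw":0.025},{"x":0,"y":0.001,"z":0,"spin":0,"jaw":0.025},{"x":0,"y":0.001,"z":0,"spin":0,"jaw":0.025}]';for i in 1 2; do python3 -m creep '[{"x":0,"y":0.001,"z":0,"spin":0,"jaw":0.025},{"x":0,"y":0.001,"z":0,"spin":0,"jaw":0.025}]' | grep -E "pos|force"; done
```

```text
t: 13.88
tool_pos: [0.5019, -0.1805, 0.053]
tool_rot: [0.722, -0.692, 0.002, 0.001]
force: [-3.2, -2.5, 7.0]
width: 0.349
gripper_force: 25.0
tool_pos: [0.5018, -0.1785, 0.053]
force: [-3.5, -2.5, 7.4]
gripper_force: 25.0
tool_pos: [0.5017, -0.1764, 0.053]
force: [-3.2, -2.7, 8.3]
gripper_force: 25.0
```

```bash
for i in 1 2 3; do python3 -m creep '[{"x":0,"y":0.001,"z":0,"spin":0,"jaw":0.025},{"x":0,"y":0.0005,"z":0,"spin":0,"jaw":0.025}]' | grep -E "pos|^force"; done
```

```text
tool_pos: [0.5016, -0.1749, 0.053]
force: [-3.4, -2.9, 9.0]
tool_pos: [0.5015, -0.1734, 0.053]
force: [-4.3, -2.8, 8.2]
tool_pos: [0.5015, -0.1718, 0.0529]
force: [-3.8, -1.9, 8.5]
```

```bash
for i in 1 2; do python3 -m creep '[{"x":0,"y":0.001,"z":0,"spin":0,"jaw":0.025},{"x":0,"y":0,"z":0,"spin":0,"jaw":0.025}]' | grep -E "pos|^force"; done;python3 - <<'E'
from h import *
im=save("top","top3.png")
for k,z in (("stop_4",.044),("turret_grip",.078),("chisel_edge",.044)):
    r=tip_of(k,"top"); print(k,[(round(a["p"],2),np.round(atz("top",a["uv"],z),4)) for a in r[:2]])
cv2.imwrite("pics/c3.png",cv2.resize(im[245:305,250:350,::-1],(800,480),interpolation=2))
E
```

```text
tool_pos: [0.5014, -0.1707, 0.053]
force: [-3.7, -2.4, 8.5]
tool_pos: [0.5014, -0.1704, 0.053]
force: [-4.9, -4.3, 8.0]
stop_4 [(0.97, array([0.498 , 0.0352, 0.044 ])), (0.83, array([0.4905, 0.1508, 0.044 ]))]
turret_grip [(0.89, array([0.488 , 0.0891, 0.078 ]))]
chisel_edge [(0.56, array([0.4871, 0.0311, 0.044 ])), (0.52, array([ 0.4993, -0.0614,  0.044 ]))]
```

View pics/c3.png

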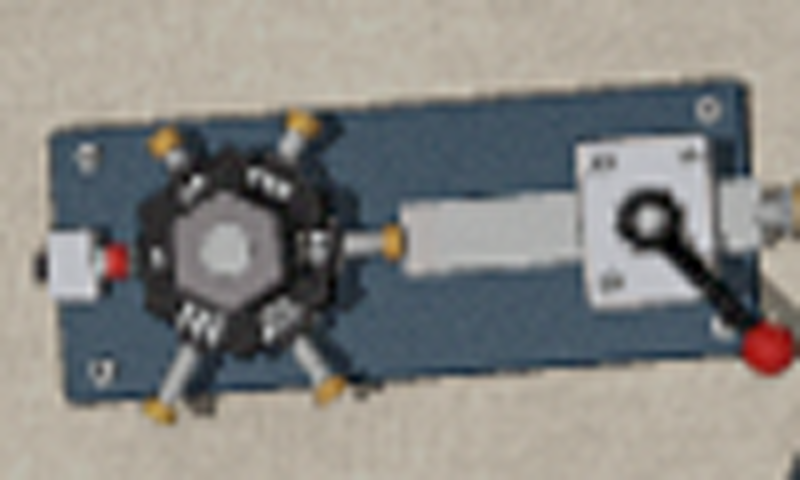

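The edge at (403,235) appears to touch the stop face at (402,242). The last step moved only 0.3 mm and the force rose. I'll nudge a bit to confirm.

```bash
for i in 1 2; do python3 -m creep '[{"x":0,"y":0.0007,"z":0,"spin":0,"jaw":0.025},{"x":0,"y":0,"z":0,"spin":0,"jaw":0.025}]' | grep -E "pos|^force"; done
```

```text
tool_pos: [0.5014, -0.1704, 0.053]
force: [-4.4, -5.6, 7.5]
tool_pos: [0.5014, -0.1703, 0.053]
force: [-5.4, -8.0, 6.5]
```

Contact is confirmed at about 5 N. I'm holding briefly, then releasing and going to view the lever.

```bash
python3 -m creep '[{"x":0,"y":-0.0008,"z":0,"spin":0,"jaw":0.025},{"x":0,"y":0,"z":0,"spin":0,"jaw":0.05},{"x":0,"y":0,"z":0,"spin":0,"jaw":0.055},{"x":0,"y":0,"z":0,"spin":0,"jaw":0.055},{"x":0,"y":0,"z":0.03,"spin":0,"jaw":0.055}]'; python3 -m creep '[{"x":0,"y":0,"z":0.04,"spin":0,"jaw":0.055},{"x":0,"y":0,"z":0.04,"spin":-5,"jaw":0.055},{"x":0,"y":0,"z":0.036,"spin":-5,"jaw":0.055},{"x":0.002,"y":0.032,"z":0,"spin":-7,"jaw":0.055},{"x":0.002,"y":0.032,"z":0,"spin":-7,"jaw":0.055}]'; python3 -m creep '[{"x":0.002,"y":0.032,"z":0,"spin":-7,"jaw":0.055},{"x":0.002,"y":0.032,"z":0,"spin":-7,"jaw":0.055},{"x":0,"y":0,"z":0,"spin":-7,"jaw":0.055},{"x":0,"y":0,"z":0,"spin":-5,"jaw":0.055},{"x":0,"y":0,"z":0,"spin":0,"jaw":0.055}]';python3 -m creep '[{"x":0,"y":0,"z":0,"spin":0,"jaw":0.055}]' ; python3 look.py w6.png lever_ball lever_pivot chisel_handle
```

```text
t: 16.0
tool_pos: [0.4973, -0.1657, 0.0768]
tool_rot: [0.722, -0.692, -0.005, 0.001]
force: [0.3, 0.1, 0.5]
width: 0.646
gripper_force: 0.0
t: 16.42
tool_pos: [0.5077, -0.1048, 0.2005]
tool_rot: [-0.558, 0.83, -0.003, 0.002]
force: [0.4, 1.2, 0.5]
width: 0.639
gripper_force: 0.0
t: 16.83
tool_pos: [0.5091, -0.039, 0.1972]
tool_rot: [-0.362, 0.932, 0.0, -0.0]
force: [-0.0, 0.5, -0.4]
width: 0.644
gripper_force: 0.0
t: 16.92
tool_pos: [0.5091, -0.0397, 0.1972]
tool_rot: [-0.364, 0.932, 0.0, -0.0]
force: [-0.3, -1.0, -0.0]
width: 0.642
gripper_force: 0.0
16.9167 [ 0.5091 -0.0397  0.1972] [-0.3635  0.9316  0.0003 -0.    ] -0.9464922298214664 [-0.2993 -0.9611 -0.0337]
lever_ball 0.72 [325.  96.] [ 0.4476 -0.0938  0.089 ]
lever_pivot 0.72 [316. 213.] [ 0.4958 -0.056   0.089 ]
chisel_handle 0.72 [182.  88.] [ 0.5014 -0.1638  0.044 ]
```

View pics/w6.png

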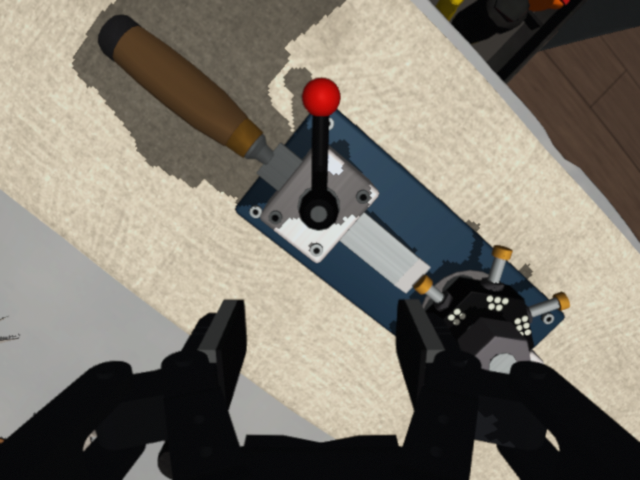

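The ball shows at (321,98), the lever is in line with the tool, and the edge touches the four-dot stop at (425,287). I'm moving onto the ball.

```bash
python3 -m creep '[{"x":-0.0153,"y":-0.0138,"z":0,"spin":0,"jaw":0.055},{"x":-0.0153,"y":-0.0138,"z":0,"spin":0,"jaw":0.055},{"x":-0.0153,"y":-0.0138,"z":0,"spin":0,"jaw":0.055},{"x":-0.0153,"y":-0.0138,"z":-0.02,"spin":0,"jaw":0.055},{"x":0,"y":0,"z":-0.02,"spin":0,"jaw":0.055}]' | grep pos; python3 -m creep '[{"x":0,"y":0,"z":-0.02,"spin":0,"jaw":0.055},{"x":0,"y":0,"z":-0.02,"spin":0,"jaw":0.055},{"x":0,"y":0,"z":-0.018,"spin":0,"jaw":0.055},{"x":0,"y":0,"z":0,"spin":0,"jaw":0.05},{"x":0,"y":0,"z":0,"spin":0,"jaw":0.045}]'
```

```text
tool_pos: [0.4468, -0.0976, 0.1579]
t: 17.95
tool_pos: [0.4469, -0.0952, 0.0988]
tool_rot: [-0.362, 0.932, 0.001, -0.001]
force: [0.5, -0.0, 0.4]
width: 0.527
gripper_force: 0.0
```

```bash
python3 -m creep '[{"x":0,"y":0,"z":-0.002,"spin":0,"jaw":0.035},{"x":0,"y":0,"z":0,"spin":0,"jaw":0.028},{"x":0,"y":0,"z":0,"spin":0,"jaw":0.024},{"x":0,"y":0,"z":0,"spin":0,"jaw":0.02},{"x":0,"y":0,"z":0,"spin":0,"jaw":0.016}]' 25; python3 -m creep '[{"x":0,"y":0,"z":0,"spin":0,"jaw":0.015},{"x":0,"y":0,"z":0,"spin":0,"jaw":0.015}]'; python3 - <<'E'
import numpy as np
P=np.array([.4952,-.0547]);h=221.5
a=np.radians([h-6*k for k in range(15)]); p=P+.062*np.c_[np.cos(a),np.sin(a)]
print(np.round(np.diff(p,axis=0)*1000,1).tolist(),p[0],p[-1])
E
```

```text
t: 18.37
tool_pos: [0.4485, -0.0954, 0.0982]
tool_rot: [-0.362, 0.932, -0.0, 0.001]
force: [0.3, 0.6, 4.8]
width: 0.212
gripper_force: 24.2
t: 18.53
tool_pos: [0.4486, -0.0954, 0.0982]
tool_rot: [-0.362, 0.932, -0.0, 0.001]
force: [-0.9, 0.5, 6.1]
width: 0.206
gripper_force: 24.3
[[-4.0, 5.1], [-3.5, 5.5], [-2.9, 5.8], [-2.3, 6.1], [-1.6, 6.3], [-1.0, 6.4], [-0.3, 6.5], [0.4, 6.5], [1.1, 6.4], [1.7, 6.3], [2.4, 6.0], [3.0, 5.8], [3.6, 5.4], [4.1, 5.0]] [ 0.44876475 -0.09578244] [ 0.44948881 -0.01281341]
```

Gripped the ball, 18 mm at the pads. Now swinging it round the arc.

```bash
python3 -m creep '[{"x":-0.004,"y":0.0051,"z":0,"spin":-6,"jaw":0.015},{"x":-0.0035,"y":0.0055,"z":0,"spin":-6,"jaw":0.015},{"x":-0.0029,"y":0.0058,"z":0,"spin":-6,"jaw":0.015},{"x":-0.0023,"y":0.0061,"z":0,"spin":-6,"jaw":0.015},{"x":-0.0016,"y":0.0063,"z":0,"spin":-6,"jaw":0.015}]'; python3 -m creep '[{"x":-0.001,"y":0.0064,"z":0,"spin":-6,"jaw":0.015},{"x":-0.0003,"y":0.0065,"z":0,"spin":-6,"jaw":0.015},{"x":0.0004,"y":0.0065,"z":0,"spin":-6,"jaw":0.015},{"x":0.0011,"y":0.0064,"z":0,"spin":-6,"jaw":0.015}]'
```

```text
t: 18.95
tool_pos: [0.4343, -0.0671, 0.0982]
tool_rot: [-0.106, 0.994, -0.001, 0.001]
force: [0.1, -0.6, 5.4]
width: 0.21
gripper_force: 24.5
t: 19.28
tool_pos: [0.4342, -0.0409, 0.0981]
tool_rot: [0.103, 0.995, -0.001, 0.001]
force: [-1.8, -0.6, 6.4]
width: 0.209
gripper_force: 24.6
```

```bash
python3 -m creep '[{"x":0.0017,"y":0.0063,"z":0,"spin":-6,"jaw":0.015},{"x":0.0024,"y":0.006,"z":0,"spin":-6,"jaw":0.015},{"x":0.003,"y":0.0058,"z":0,"spin":-6,"jaw":0.015},{"x":0.0036,"y":0.0054,"z":0,"spin":-6,"jaw":0.015}]'; python3 -m creep '[{"x":0.002,"y":0.0025,"z":0,"spin":-3,"jaw":0.015},{"x":0.001,"y":0.0012,"z":0,"spin":-1,"jaw":0.015},{"x":0,"y":0,"z":0,"spin":0,"jaw":0.015}]'
```

```text
t: 19.62
tool_pos: [0.4448, -0.0171, 0.0981]
tool_rot: [0.307, 0.952, -0.0, 0.0]
force: [-1.8, -0.2, 7.0]
width: 0.211
gripper_force: 24.6
t: 19.87
tool_pos: [0.4478, -0.0132, 0.0981]
tool_rot: [0.338, 0.941, 0.0, 0.0]
force: [-2.2, 0.6, 7.7]
width: 0.21
gripper_force: 24.7
```

```bash
for i in 1 2; do python3 -m creep '[{"x":0.0014,"y":0.0015,"z":0,"spin":-1.5,"jaw":0.015},{"x":0,"y":0,"z":0,"spin":0,"jaw":0.015}]' | grep -E "pos|^force"; done
```

```text
tool_pos: [0.449, -0.0119, 0.0981]
force: [-1.7, 1.0, 7.7]
tool_pos: [0.4493, -0.0116, 0.098]
force: [-6.2, -3.5, 10.9]
```

The end stop is reached: motion stopped and the force rose. I'm backing off slightly, releasing, rising and retreating.

```bash
python3 -m creep '[{"x":-0.001,"y":-0.001,"z":0,"spin":1,"jaw":0.015},{"x":0,"y":0,"z":0,"spin":0,"jaw":0.035},{"x":0,"y":0,"z":0,"spin":0,"jaw":0.045},{"x":0,"y":0,"z":0,"spin":0,"jaw":0.045},{"x":0,"y":0,"z":0.03,"spin":0,"jaw":0.045}]' | grep force; python3 -m creep '[{"x":0,"y":0,"z":0.04,"spin":0,"jaw":0.045},{"x":0,"y":0,"z":0.04,"spin":0,"jaw":0.045},{"x":0.03,"y":-0.025,"z":0.01,"spin":0,"jaw":0.045},{"x":0.03,"y":-0.025,"z":0,"spin":0,"jaw":0.045},{"x":0,"y":0,"z":0,"spin":0,"jaw":0.045}]'; python3 -m creep '[{"x":0,"y":0,"z":0,"spin":0,"jaw":0.045},{"x":0,"y":0,"z":0,"spin":0,"jaw":0.045},{"x":0,"y":0,"z":0,"spin":0,"jaw":0.045}]' >/dev/null; python3 look.py w7.png lever_ball lever_pivot chisel_edge stop_4
```

```text
force: [-0.5, -0.9, -0.7]
gripper_force: 0.0
t: 21.03
tool_pos: [0.5155, -0.0656, 0.2185]
tool_rot: [0.356, 0.934, -0.0, 0.004]
force: [0.6, -0.8, -0.7]
width: 0.526
gripper_force: 0.0
21.2833 [ 0.508  -0.0608  0.2166] [ 0.3543  0.9351 -0.     -0.0012] 0.4811095114563094 [-0.4965  0.5227 -0.1362]
lever_ball 0.65 [320. 107.] [ 0.4507 -0.0104  0.089 ]
lever_pivot 0.61 [313. 216.] [ 0.4952 -0.0551  0.089 ]
chisel_edge 0.92 [415. 108.] [0.4922 0.0375 0.044 ]
stop_4 0.92 [415. 110.] [0.4939 0.0363 0.044 ]
```

View pics/w7.png

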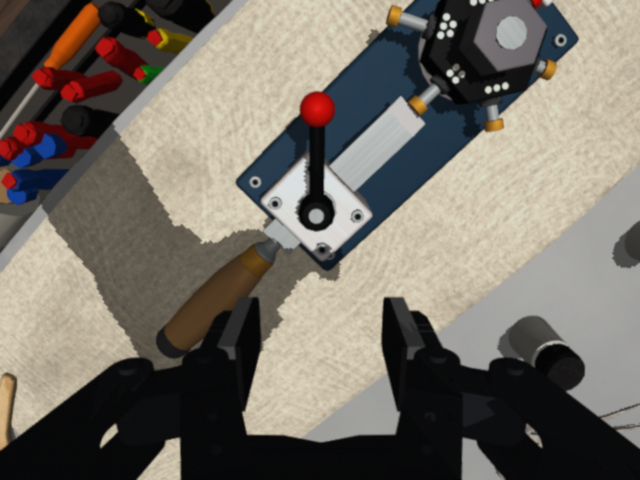

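The lever is at 45° towards the turret (ball at (318,109)), and the edge touches the four-dot stop at (415,105). Nothing is being touched, so I'm handing in.

```bash
python3 -c "
from rig import *
print(finish_job())"
```

```text
the job is handed in; nothing more can be done
None
```

The job is handed in: the four-dot stop faces the chisel, the edge rests against it (about 5 N at contact), the clamp lever is at its end stop, and the arm never went near the loose things; no verdict was returned.

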